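# Unstack the carrier tote, turn it round and nest it home

### The arm

A 6-joint arm with a two-finger parallel gripper is mounted at the origin on a cart in front of the work surface, level with it; the furniture and walls round the work are solid. World frame = base frame: x ahead of the robot, y to its left, z up, the work surface at z = 0. Lengths are in m, angles in rad, forces in N, time in s.
With the tool pointing down it reaches from about 0.375 to 0.9 m from the base axis. Payload 3.1 kg.
Tool frame: the origin (TCP) lies between the finger pads; the fingertips stand 8 mm ahead of it and the grasp point (between the pads) lies 11 mm behind it; z points along the fingers, y is the line along which they close (so a half turn about z gives the same grasp; the last joint's range is limited). The gripper opens to 87 mm and grips with 3 to 60 N. Pads are 19 mm wide; open, the fingers measure 117 mm over their backs; the gripper's body (75 mm by 190 mm) begins 51 mm behind the grasp point.
Start: joints at [1.121, 0.527, 1.433, -0, 1.181, -0.178], TCP at [0.167, 0.602, 0.201] pointing down, gripper open.
Joint ranges: [-3.08, 3.08], [-0.75, 2.2], [0.22, 2.44], [-1.43, 4.57], [0, 2.65], [-2.85, 2.85]. Speed limits (rad/s): [2.79, 2.79, 3.14, 3.14, 3.14, 3.14].

### API

Orientations are given as a unit quaternion [x, y, z, w].
In Python, from rig import robot, vision, job gives the robot as it stands.
- The arm moves only by the shell command python3 -m handwheel 'ROWS' [OPENING] [FORCE]. ROWS is JSON, a list of rows, each a list of 4 numbers: the shift along the tool's x, y, z as a fraction of full scale, then the turn about the tool's z as a fraction of full scale. A call has 1 to 20 rows; each row is the pose to reach, as a shift and turn from the pose commanded when the call began, along the tool's axes at that moment, turning the shorter way round; what a row does not reach only later rows make up. Full scale, the value 1, is 300 mm for a shift and 2 pi rad for a turn. A row lasts 1/12 s, in which the tool goes at most 41.7 mm and 7.16 degrees, less where a joint would pass 70% of its speed; a pose out of reach is approached as far as the arm can. A call with a number of a shift or a turn outside -1 to 1 is refused whole. A call with a gripper value outside its range is refused whole. OPENING is the opening in per cent of the stroke, from 0 (shut) to 100 (fully open), set as the call begins (- or left out, the last holds). The fingers move at their own pace and stop on an object; FORCE is the grip in N (left out, the last holds). Time passes only in rows, so rows that repeat a pose let the fingers close. It gives the time, the measured TCP pose, the force, the opening and the grip force at its end, in the units of the state.
- robot.get_obs(): the state, without advancing time (a new reading comes with each control period).
- vision.camera(name): name is "side" or "top"; returns a dict with "frame" (384x512x3 uint8, red, green, blue), "K" (3x3 intrinsics, pixels), "k1" (the pictures are not rectified: a ray, as slopes to the right and down, at radius r is drawn at 1 + k1 r^2 times it, then the intrinsics apply), "cam_to_world" (4x4, takes a point from camera to world coordinates). Camera axes: x right, y down, z forward; pixel columns grow to the right and rows downward; lengths in m; the calibration is good to about 2 mm. A picture is of the moment at which its call begins. There is no depth.
- job.hand_in(): hands the job in; it is judged then, once.
Trained networks look in the newest picture that a camera, given by its name, has taken for a name from the list of things; names that differ only in an ending like _2 or _b are one class to them, and where a whole thing is asked for, a point or a joint stands for the part that bears it (a point fixed in the world has none). Each returns a list of dicts, best first, with "conf" (0 to 1); they miss things now and then, are a little off and sometimes report something else, mostly with a low value. They report only what shows in the picture. A call takes as long as a camera call.
- vision.look_for(camera, label): "point" ([row, column] in pixels, amid what is visible of it).
- vision.outline_of(camera, label): "mask" (384x512 bool, what is visible of it) and "point" ([row, column] in pixels, amid what is visible of it).
The state is a dict: "time": time; "q": joint angles; "joint_velocities": joint speeds; "joint_torque": joint torques, N m; "position": TCP position; "tool_rot": TCP orientation; "ft_force": force on the tool from outside, world axes, zero at the start; "moment": the same for the moment, N m; "grip_width": finger opening in m; "grip_force": force on a finger pad.
Only numpy, scipy, OpenCV 4.12 (cv2) and the standard library are available. Lean on these libraries where they do the work, as an engineer would, in place of code of your own. Each camera call takes 0.05 s, during which the arm holds its last target. There are 200 camera calls.

### The job

Two stack-and-nest parts totes stand stacked, the yellow end of the grey one over the blue end of the other. Lift the grey upper tote by its handle, turn it half a turn so that the yellow ends match, and nest it in the blue tote: ease it down past the spring clips and press it fully home on the packing board, with a steady push of about 15 N held for a second and never over 25 N, then let go. Do not shove or tip the blue tote, and leave the trains and other things alone.

Things in the scene. Friction and masses are not known exactly. Their poses are not given: they have to be found in the camera images.
- upper_tote: Grey rectangular tote with a black handle, 0.18 to 0.28 kg. Origin: centre of its underside; +x along its length to its yellow end wall; z up. Outside 108 (x) x 78 (y), rim at z 50; bevelled foot 96 x 66 (full length from z 18, full width from z 6). At the start stacked the wrong way round for nesting: rib tips on the blue tote's rim, its origin 52 mm above the other's.
- lower_tote: Blue open tote, 0.6 kg, loose on the worktop. Origin: centre of its underside; +x along its length to its yellow end wall; z up. Outside 119 (x) x 89 (y) x 60 high, walls 4, cavity 111 x 81. With yellow ends together and origins in line the grey tote goes down in it with 1.5 mm play each way.
- upper_handle (a point): Top middle of the grey tote's black handle (its x 0, y 0, z 80). The grip bar is 54 (along x) x 12 (y) and 22 deep, open below; take it across its 12 mm.
- upper_rib (a point): Tip of one of the grey tote's four upright ribs: 10 wide, 5.5 proud of the long walls, at x = +32 and x = -14 on both sides, from a pointed tip at z 8 to z 48.
- lower_slot (a point): Mouth, at the rim, of one of the blue tote's four slots for the ribs: 13 wide, 46 deep, in both long walls at x = +32 and x = -14. Turned the wrong way the ribs stand on the rim.
- lower_clip (a point): Nose of the steel spring clip in the blue tote's yellow end (x 52.8, z 47); another is at the other end (x -52.8). They drag on the grey tote's end walls from about 45 mm origin height difference on down, with 3 to 9 N in all, so it may not drop home of itself.
- lower_floor (a point): Centre of the blue tote's bare floor (z 4). A cork-faced packing board lies over it; its top is anywhere from 8 to 24 mm above the tote's underside and is not reported. Home is the grey underside hard on the board, told by the push rising above the clips' drag. The contact is stiff: 1 mm too far adds 8 to 20 N, so go slowly (10 mm/s).
- upper_yellow_end (a point): Middle of the top edge of the grey tote's yellow end (its x +54, z 50).
- lower_yellow_end (a point): Middle of the top edge of the blue tote's yellow end (its x +59.5, z 60).
- tank_wagon_0: Bystander, leave alone: white and black tank wagon, 220x36x53, on the right-hand track. Origin at the centre of its underside.
- coil_wagon_3: Bystander, leave alone: black wagon with coils, 133x34x32, on the front track. Origin at the centre of its underside.
- coil_wagon_2: Bystander, leave alone: black wagon with coils, 133x34x32, on the front track. Origin at the centre of its underside.
- flat_wagon_3: Bystander, leave alone: camouflage-covered flat wagon, 139x39x45, on a track. Origin at the centre of its underside.
- paint_tin: Bystander, leave alone: red-brown paint tin, 33x33x28. Origin at the centre of its underside.
- track_rubber: Bystander, leave alone: brown track-cleaning rubber, 24x60x18. Origin at the centre of its underside.
- red_car: Bystander, leave alone: red model car, 56x21x15. Origin at the centre of its underside.

How it is judged:
By the outcome, as a careful person would: the job done as asked, in the order asked, and still so for the second after the job is handed in, with the robot touching nothing.
It also fails if it takes over 51 s, if anything falls off the work surface, if the arm or the gripper's body presses on something with over 40 N, if the wrist force passes 120 N, or if a joint passes its speed limit or range.

## Working session

There is one attempt and no reset: what is moved stays moved. The work goes in short steps, Python scripts to look and compute and a shell command to move; the robot and the scene stay as the last step left them, time stands still between calls to the robot, and variables do not carry over. Pictures are saved under pics/ and viewed, at most 10 in all, crops included, and the job is handed in when it is done.

```bash
mkdir -p pics; cat > h.py <<'E'
import numpy as np, cv2
from rig import robot, vision, job
def pix2ray(c,p):
    K=c["K"];d=np.array([(p[1]-K[0,2])/K[0,0],(p[0]-K[1,2])/K[1,1]]);u=d.copy()
    for _ in range(20): u=d/(1+c["k1"]*(u@u))
    T=c["cam_to_world"];return T[:3,3],T[:3,:3]@np.array([u[0],u[1],1])
def atz(c,p,z):
    o,r=pix2ray(c,p);return o+r*(z-o[2])/r[2]
def proj(c,X):
    T=np.linalg.inv(c["cam_to_world"]);p=T[:3,:3]@np.array(X)+T[:3,3];u=p[:2]/p[2];u=u*(1+c["k1"]*(u@u))
    return np.array([c["K"][1,1]*u[1]+c["K"][1,2],c["K"][0,0]*u[0]+c["K"][0,2]])
def tri(c1,p1,c2,p2):
    o1,r1=pix2ray(c1,p1);o2,r2=pix2ray(c2,p2)
    A=np.stack([r1,-r2],1);s=np.linalg.lstsq(A,o2-o1,rcond=None)[0]
    a=o1+s[0]*r1;b=o2+s[1]*r2;return (a+b)/2,np.linalg.norm(a-b)
E
python3 - <<'E'
from h import *
C={}
for n in("top","side"):
    C[n]=c=vision.camera(n);cv2.imwrite(f"pics/{n}0.png",c["frame"][...,::-1]);print(n,c["cam_to_world"][:3,3].round(3),c["K"][0,0],c["k1"])
Z=dict(upper_handle=.132,upper_yellow_end=.102,lower_yellow_end=.06,upper_rib=.06,lower_slot=.06,lower_clip=.047)
for l,z in Z.items():
    P={}
    for n in C:
        r=vision.look_for(n,l);P[n]=r
        for d in r[:4]: print(l,n,round(d["conf"],2),np.round(d["point"],1),atz(C[n],d["point"],z).round(4))
    if P["top"] and P["side"]: print("  tri",tri(C["top"],P["top"][0]["point"],C["side"],P["side"][0]["point"]))
o=robot.get_obs();print(o)
E
```

```text
top [ 0.315 -0.318  1.15 ] 436.36030332035796 -0.07980148409102057
side [ 0.82  -0.713  0.805] 375.03401809600103 -0.015290106655153273
upper_handle top 0.96 [212.7 278.5] [ 0.4698 -0.3658  0.132 ]
upper_handle top 0.61 [178.7 258.4] [ 0.5511 -0.3168  0.132 ]
upper_handle top 0.31 [165.2 245.9] [ 0.5839 -0.2861  0.132 ]
upper_handle side 0.73 [199.7 231.5] [ 0.5028 -0.3868  0.132 ]
  tri (array([ 0.47879026, -0.36596191,  0.08467715]), np.float64(0.00538150113899094))
upper_yellow_end top 0.9 [214.7 282.6] [ 0.4697 -0.3772  0.102 ]
upper_yellow_end top 0.41 [181.8 340.5] [ 0.5544 -0.5197  0.102 ]
upper_yellow_end side 0.96 [200.3 227.3] [ 0.4824 -0.3795  0.102 ]
upper_yellow_end side 0.2 [226.7 230.3] [ 0.5328 -0.4264  0.102 ]
  tri (array([ 0.47381162, -0.37551265,  0.088215  ]), np.float64(0.006453552105730743))
lower_yellow_end top 0.64 [231.9 262.3] [ 0.4314 -0.3291  0.06  ]
lower_yellow_end side 0.7 [229.2 230.1] [ 0.5196 -0.4145  0.06  ]
  tri (array([ 0.44780262, -0.33540922, -0.12613394]), np.float64(0.011374673065339212))
upper_rib top 0.66 [214.4 279.6] [ 0.4765 -0.372   0.
[... 807 characters left out ...]
75193))
{'time': 0.7, 'q': array([ 1.12149232e+00,  5.27425204e-01,  1.43267101e+00, -5.60614598e-06,
        1.18138063e+00, -1.78490447e-01]), 'joint_velocities': array([ 0.00100961, -0.0009758 ,  0.00120879,  0.00102086, -0.00073252,
       -0.00030425]), 'joint_torque': array([-9.35468415e-04, -4.39860606e+01, -1.76950282e+01,  6.34683436e-02,
        5.04782377e-02, -9.04967408e-06]), 'position': array([0.1671669 , 0.60223464, 0.20100365]), 'tool_rot': array([1.34992323e-01, 9.90846643e-01, 5.42775899e-05, 2.03466299e-05]), 'ft_force': array([0.14072303, 0.76164107, 0.30021956]), 'moment': array([0.02078415, 0.03302656, 0.02822213]), 'grip_force': 0.0, 'grip_width': 0.08704121002085469}
```

```bash
python3 -c "
import cv2,numpy as np
a=cv2.imread('pics/top0.png');b=cv2.imread('pics/side0.png')
cv2.imwrite('pics/both0.png',cv2.resize(np.hstack([a,b]),(800,300)))"
```

```text
(no output)
```

View pics/top0.png

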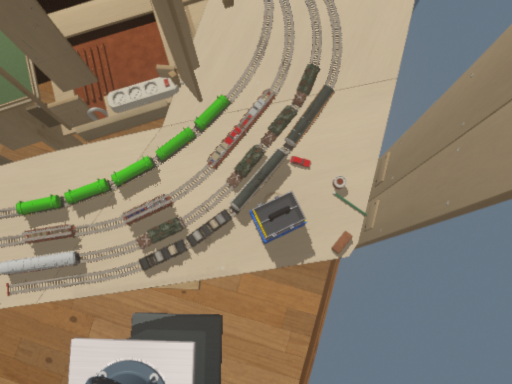

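View pics/side0.png

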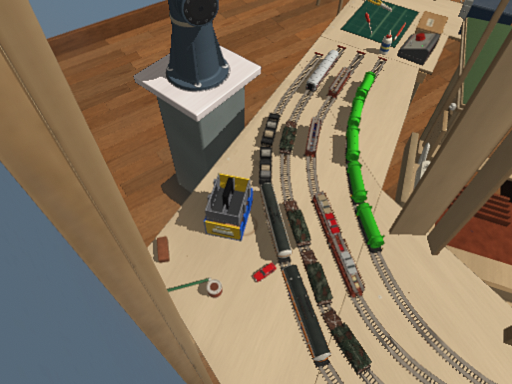

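The top view shows the stack at about pixel (row 218, col 278), with the handle along its long axis and one yellow end at the left (col 258). The side view shows it at (208, 229), with yellow at the far top and at the near bottom. I'll zoom in on both.

```bash
python3 -c "
import cv2,numpy as np
a=cv2.imread('pics/top0.png')[180:255,238:318];b=cv2.imread('pics/side0.png')[165:245,190:265]
f=lambda x:cv2.resize(x,(400,400),interpolation=cv2.INTER_CUBIC)
cv2.imwrite('pics/zoom0.png',np.hstack([f(a),f(b)]))"
```

```text
(no output)
```

View pics/zoom0.png

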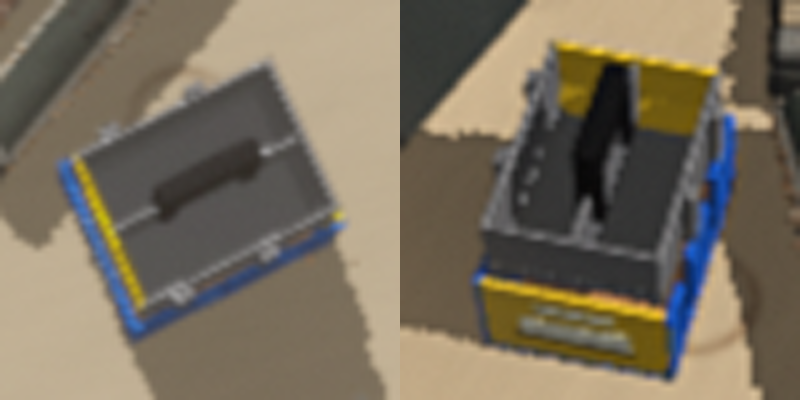

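The zoom shows the grey yellow end on the left in the top view, i.e. towards +y. The blue tote's yellow end is on the right, the near end in the side view. I'll fit the pose from the visible corners.

```bash
cat >> h.py <<'E'
from scipy.optimize import least_squares
def corner(p,l,z): # pose x,y,yaw
    c,s=np.cos(p[2]),np.sin(p[2]);return [p[0]+c*l[0]-s*l[1],p[1]+s*l[0]+c*l[1],z]
def fit(obs,p0): # obs: (cam, pix, local xy, z)
    f=lambda p:np.concatenate([proj(c,corner(p,l,z))-np.array(q) for c,q,l,z in obs])
    r=least_squares(f,p0);return r.x,r.fun.reshape(-1,2).round(1)
def towards(o,X): # shift (fractions) to world X in tool axes
    from scipy.spatial.transform import Rotation as R
    return R.from_quat(o["tool_rot"]).inv().apply(np.array(X)-o["position"])/.3
E
python3 - <<'E'
from h import *
t=vision.camera("top");s=vision.camera("side")
T=lambda x,y:(180+y/5.333-.5+.1,238+x/5-.4); S=lambda x,y:(165+y/5-.4,190+x/5.333-.4)
L=[(.054,-.039),(.054,.039),(-.054,.039),(-.054,-.039)]
g=.102
ot=[(t,T(*q),l,g) for q,l in zip([(77,158),(138,303),(335,208),(268,65)],L)]
os_=[(s,S(*q),l,g) for q,l in zip([(718,72),(557,43),(485,228),(662,265)],L)]
p0=[.47,-.366,2.0]
for o in(ot,os_,ot+os_):
    p,r=fit(o,p0);print(p.round(4),np.degrees(p[2]).round(1),r.tolist())
ob=[(t,T(*q),l,.06) for q,l in [((62,165),(.0595,.0445)),((136,335),(.0595,-.0445))][:0]]
# blue: own frame yaw+180, yellow end to -y
ob=[(s,S(480,278),(.0595,-.0445),.06),(s,S(668,312),(.0595,.0445),.06),(s,S(672,375),(.0595,.0445),.0),
    (t,T(62,165),(-.0595,.0445),.06),(t,T(136,335),(-.0595,-.0445),.06),(t,T(342,222),(.0595,-.0445),.06)]
p,r=fit(ob,[.47,-.366,-1.1]);print("blue",p.round(4),np.degrees(p[2]).round(1),r.tolist())
for n in("top","side"):
    for d in vision.outline_of(n,"upper_handle")[:2]: print(n,d["conf"],d["mask"].sum(),np.round(d["point"],1))
E
```

```text
[ 0.4715 -0.3674  2.0195] 115.7 [[-0.6, -1.4], [1.3, -0.1], [0.5, 0.9], [-1.3, 0.5]]
[ 0.6048 -0.2561  1.949 ] 111.7 [[1.7, 0.3], [-0.7, -1.6], [-1.4, 0.0], [0.5, 1.1]]
[ 0.5453 -0.3094  2.0156] 115.5 [[-30.8, -24.2], [-29.5, -23.5], [-29.6, -22.7], [-30.8, -22.6], [1.4, -34.7], [0.7, -36.7], [1.0, -34.6], [1.1, -33.3]]
blue [ 0.5345 -0.3154 -0.4662] -26.7 [[11.2, -24.0], [-9.1, -24.2], [-9.0, -27.3], [-6.8, -18.9], [-22.4, -2.6], [-42.0, -22.2]]
top 0.86 1526 [212.8 279.7]
side 0.65 1810 [203.4 230.3]
```

```bash
python3 - <<'E'
from h import *
t=vision.camera("top");s=vision.camera("side")
T=lambda x,y:(180+y/5.333-.4,238+x/5-.4); S=lambda x,y:(165+y/5-.4,190+(x-400)/5.333-.4)
L=[(.054,-.039),(.054,.039),(-.054,.039),(-.054,-.039)]
g=.102
ot=[(t,T(*q),l,g) for q,l in zip([(77,158),(138,303),(335,208),(268,65)],L)]
os_=[(s,S(*q),l,g) for q,l in zip([(718,72),(557,43),(485,228),(662,265)],L)]
p0=[.47,-.366,2.0]
for o in(ot,os_,ot+os_):
    p,r=fit(o,p0);print(p.round(4),np.degrees(p[2]).round(1),r.tolist())
ob=[(s,S(480,278),(.0595,-.0445),.06),(s,S(668,312),(.0595,.0445),.06),(s,S(672,375),(.0595,.0445),.0),
    (t,T(62,165),(-.0595,.0445),.06),(t,T(136,335),(-.0595,-.0445),.06),(t,T(342,222),(.0595,-.0445),.06)]
ob=ob[:3]+[(t,T(62,165),(-.0595,.0445),.06),(t,T(136,335),(-.0595,-.0445),.06),(t,T(342,222),(.0595,-.0445),.06)]
for o in(ob[:3],ob[3:],ob):
    p,r=fit(o,[.47,-.366,-1.1]);print("blue",p.round(4),np.degrees(p[2]).round(1),r.tolist())
o=robot.get_obs();print(o["time"],towards(o,[.45,.2,.25]).round(3),towards(o,[.4715,-.3674,.25]).round(3))
E
```

```text
[ 0.4715 -0.3674  2.0195] 115.7 [[-0.6, -1.4], [1.3, -0.1], [0.5, 0.9], [-1.3, 0.5]]
[ 0.4731 -0.3657  2.0329] 116.5 [[0.1, 1.1], [-0.2, -0.7], [0.2, -0.7], [-0.2, 0.4]]
[ 0.4724 -0.3665  2.0268] 116.1 [[-0.8, -1.8], [1.1, -0.3], [-0.0, 0.6], [-1.8, 0.0], [0.2, 0.7], [-0.2, -1.0], [0.2, -1.3], [-0.1, -0.3]]
blue [ 0.4684 -0.3621 -1.1041] -63.3 [[-0.5, -1.4], [0.3, 0.9], [0.1, 0.5]]
blue [ 0.4725 -0.3681 -1.0963] -62.8 [[0.0, -0.9], [-0.2, -0.1], [0.2, 1.0]]
blue [ 0.4703 -0.3654 -1.0921] -62.6 [[1.2, -1.6], [1.6, 1.0], [1.4, 0.6], [0.9, -2.0], [0.7, -1.1], [0.9, 0.0]]
1.0 [-1.267 -1.04  -0.163] [-1.842 -2.843 -0.163]
```

Both cameras agree: the stack is at about (0.472, -0.366), grey yaw 116° and blue -63°. I'll swing over there at a safe height.

```bash
python3 -m handwheel '[[-0.95,-0.78,-0.2,0],[-0.95,-0.78,-0.2,0],[-0.95,-0.78,-0.2,0],[-0.95,-0.78,-0.2,0],[-0.95,-0.78,-0.2,0],[-0.95,-0.78,-0.2,0],[-0.95,-0.78,-0.2,0],[-0.95,-0.78,-0.2,0],[-0.95,-0.78,-0.2,0],[-0.95,-0.78,-0.2,0]]' 35 20; python3 -c "
from h import *
o=robot.get_obs();print(towards(o,[.4722,-.3664,.25]).round(3),towards(o,[.47,.05,.25]).round(3),o['q'].round(2))"
```

```text
time: 1.83
position: [0.3845, 0.2959, 0.2625]
tool_rot: [0.138, 0.99, -0.0, 0.003]
ft_force: [0.3, 1.4, 0.5]
grip_width: 0.0332
grip_force: 0.0
[-0.887 -2.043  0.046] [-0.499 -0.71   0.045] [ 0.43  0.26  1.7  -0.    1.18 -0.86]
```

```bash
python3 -m handwheel '[[-0.6,-1,0,0.134],[-0.6,-1,0,0.134],[-0.6,-1,0,0.134],[-0.6,-1,0,0.134],[-0.6,-1,0,0.134],[-0.6,-1,0,0.134],[-0.6,-1,0,0.134],[-0.6,-1,0,0.134],[-0.6,-1,0,0.134],[-0.6,-1,0,0.134]]'; python3 -c "
from h import *
o=robot.get_obs();print(towards(o,[.4722,-.3664,.2]).round(3),o['q'].round(2),o['tool_rot'].round(4))"
```

```text
time: 2.67
position: [0.4742, -0.0404, 0.2611]
tool_rot: [0.53, 0.848, -0.0, 0.001]
ft_force: [-0.4, 0.4, -0.2]
grip_width: 0.0305
grip_force: 0.0
[-0.973 -0.482  0.205] [-0.32  0.25  1.72 -0.    1.17 -0.77] [ 5.302e-01  8.479e-01 -2.000e-04  1.300e-03]
```

```bash
python3 -m handwheel '[[-0.973,-0.482,0.2,0],[-0.973,-0.482,0.2,0],[-0.973,-0.482,0.2,0],[-0.973,-0.482,0.2,0],[-0.973,-0.482,0.2,0],[-0.973,-0.482,0.2,0],[-0.973,-0.482,0.2,0],[-0.973,-0.482,0.2,0],[-0.973,-0.482,0.2,0],[-0.973,-0.482,0.2,0],[-0.973,-0.482,0.2,0],[-0.973,-0.482,0.2,0]]' 35; python3 - <<'E'
from h import *
C={n:vision.camera(n) for n in("top","side")}
f=lambda x:cv2.resize(x,(400,400),interpolation=cv2.INTER_CUBIC)
cv2.imwrite("pics/z1.png",np.hstack([f(C["top"]["frame"][170:260,233:323]),f(C["side"]["frame"][150:250,180:280])])[...,::-1])
o=robot.get_obs();print(o['position'],towards(o,[.4722,-.3664,.11]).round(3),o['q'].round(2),o['tool_rot'].round(4),o['ft_force'])
E
```

```text
time: 3.67
position: [0.472, -0.36, 0.2011]
tool_rot: [0.527, 0.85, 0.0, -0.001]
ft_force: [0.3, 0.4, -0.3]
grip_width: 0.0305
grip_force: 0.0
[ 0.47217699 -0.36039008  0.20143508] [-0.018 -0.009  0.305] [-0.84  0.49  1.51  0.    1.14 -1.3 ] [ 5.271e-01  8.498e-01  2.000e-04 -1.000e-04] [ 0.83260815  0.41282815 -0.22825429]
```

View pics/z1.png

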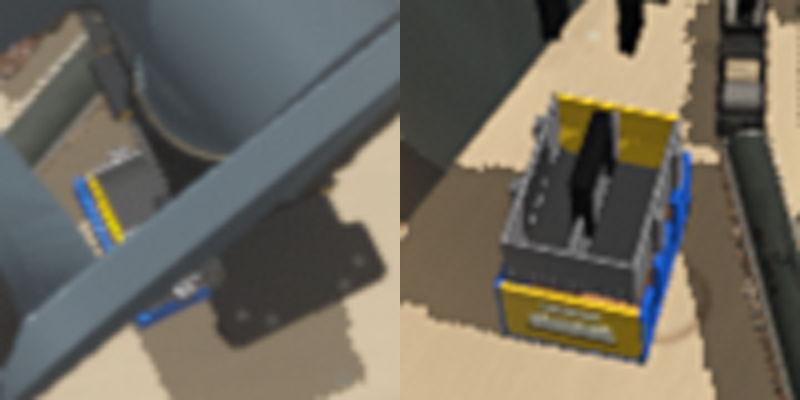

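The side view shows the fingers above the handle, astride its line. Going down.

```bash
python3 -m handwheel '[[-0.018,-0.009,0.04,0],[-0.018,-0.009,0.08,0],[-0.018,-0.009,0.12,0],[-0.018,-0.009,0.16,0],[-0.018,-0.009,0.2,0],[-0.018,-0.009,0.23,0],[-0.018,-0.009,0.26,0],[-0.018,-0.009,0.28,0],[-0.018,-0.009,0.298,0],[-0.018,-0.009,0.298,0],[-0.018,-0.009,0.298,0]]'; python3 - <<'E'
from h import *
C={n:vision.camera(n) for n in("top","side")}
cv2.imwrite("pics/z2.png",cv2.resize(C["side"]["frame"][150:250,170:270],(600,600),interpolation=cv2.INTER_CUBIC)[...,::-1])
o=robot.get_obs();print(o['position'],o['q'].round(2),o['tool_rot'].round(4),o['ft_force'])
E
```

```text
time: 4.68
position: [0.4718, -0.3686, 0.1115]
tool_rot: [0.528, 0.849, -0.0, -0.0]
ft_force: [1.3, -0.9, 0.4]
grip_width: 0.0304
grip_force: 0.0
[ 0.47205321 -0.36889535  0.11206406] [-0.85  0.6   1.58  0.    0.96 -1.31] [ 5.281e-01  8.492e-01 -2.000e-04  6.000e-04] [ 0.85129319 -0.82184255 -0.03285204]
```

View pics/z2.png

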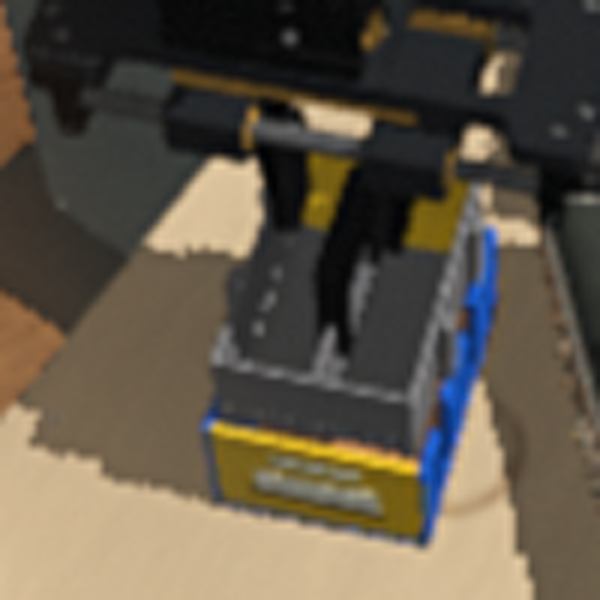

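The fingers are astride the bar, left one at (285,200) and right one at (390,240). Closing gently.

```bash
python3 -m handwheel '[[0,0,0,0],[0,0,0,0],[0,0,0,0],[0,0,0,0],[0,0,0,0],[0,0,0,0],[0,0,0,0],[0,0,0,0]]' 0 8;  python3 -m handwheel '[[0,0,0,0],[0,0,0,0],[0,0,0,0]]' 0 35; python3 - <<'E'
from h import *
o=robot.get_obs();print(o['position'],o['q'].round(2),o['tool_rot'].round(4),o['ft_force'])
E
```

```text
time: 5.45
position: [0.4717, -0.3685, 0.1115]
tool_rot: [0.528, 0.849, -0.0, 0.0]
ft_force: [0.5, 0.4, 0.1]
grip_width: 0.0002
grip_force: 0.0
time: 5.7
position: [0.4717, -0.3685, 0.1115]
tool_rot: [0.528, 0.849, 0.0, -0.0]
ft_force: [-0.7, -0.2, -0.3]
grip_width: 0.0005
grip_force: 0.0
[ 0.47168312 -0.36851139  0.1115296 ] [-0.85  0.6   1.58 -0.    0.96 -1.31] [ 0.5281  0.8492  0.     -0.    ] [-0.69542796 -0.15109533 -0.33572995]
```

```bash
python3 - <<'E'
from h import *
c=vision.camera("side");I=c["frame"].copy()[130:250,160:280]
I=cv2.resize(I,(600,600),interpolation=cv2.INTER_CUBIC)
def m(X,col):
    r,k=proj(c,X);cv2.circle(I,(int((k-160+.5)*5),int((r-130+.5)*5)),4,col,-1)
p=(.4722,-.3664,np.radians(116.2))
for x in(-.027,.027):m(corner(p,(x,0),.132),(255,0,0))
for x in(-.054,.054):m(corner(p,(x,0),.102),(255,0,255))
o=robot.get_obs();m(o["position"],(0,255,0));m(o["position"]-[0,0,.008],(0,255,255))
cv2.imwrite("pics/z3.png",I[...,::-1]);print(o["time"])
E
```

```text
5.75
```

View pics/z3.png

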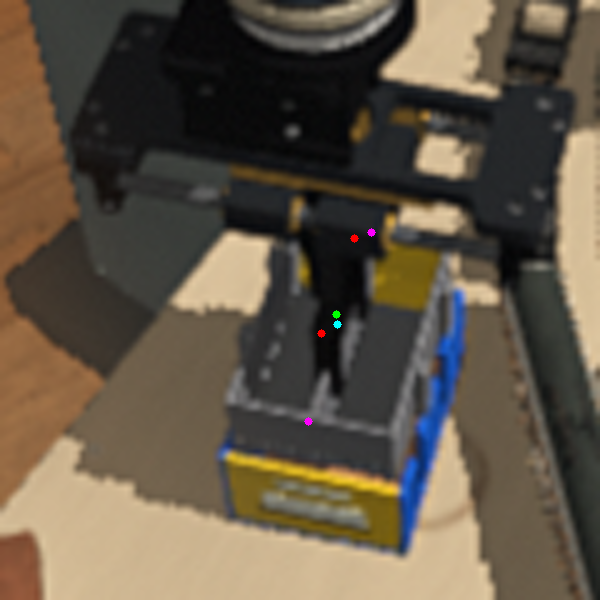

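The closed fingers seem to cover the rear part of the bar without holding it. I'll brighten the picture to see how tips and bar relate.

```bash
python3 - <<'E'
from h import *
c=vision.camera("side");o=robot.get_obs()
f=lambda I:cv2.resize(np.clip(255*(I[165:215,205:250]/110.)**.5,0,255).astype(np.uint8),(395,440),interpolation=cv2.INTER_CUBIC)
A=f(cv2.imread("pics/side0.png")[...,::-1]);B=f(c["frame"])
p=(.4722,-.3664,np.radians(116.2))
def m(I,X,col):
    r,k=proj(c,X);cv2.circle(I,(int((k-205+.5)*8.78),int((r-165+.5)*8.8)),3,col,-1)
for I in(A,B):
  for x in(-.027,.027):
    for z in(.132,.110):m(I,corner(p,(x,0),z),(255,0,0))
R_=np.array([np.cos(.455),np.sin(.455),0])
for s in(-.015,.015):
    m(B,o["position"]-[0,0,.008]+s*R_,(0,255,0));m(B,o["position"]+[0,0,.04]+s*R_,(0,255,255))
cv2.imwrite("pics/z4.png",np.hstack([A,B])[...,::-1])
E
```

```text
(no output)
```

View pics/z4.png

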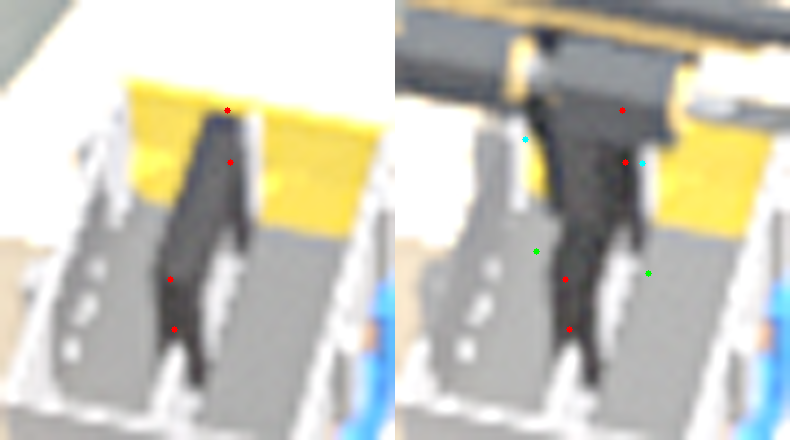

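The bar and fingers overlap ambiguously. The width reads 0 at zero grip force, so nothing is held. I'll raise 60 mm to see where the tips really are.

```bash
python3 -m handwheel '[[0,0,-0.02,0],[0,0,-0.04,0],[0,0,-0.08,0],[0,0,-0.12,0],[0,0,-0.16,0],[0,0,-0.2,0],[0,0,-0.2,0]]'; python3 - <<'E'
from h import *
c=vision.camera("side");t=vision.camera("top");o=robot.get_obs()
f=lambda I:cv2.resize(np.clip(255*(I/110.)**.5,0,255).astype(np.uint8),(400,500),interpolation=cv2.INTER_CUBIC)
B=f(c["frame"][135:215,195:259]);A=f(t["frame"][175:255,248:312])
def m(I,c,X,col,r0,k0):
    r,k=proj(c,X);cv2.circle(I,(int((k-k0+.5)*6.25),int((r-r0+.5)*6.25)),3,col,-1)
p=(.4722,-.3664,np.radians(116.2))
for x in(-.027,.027): m(B,c,corner(p,(x,0),.132),(255,0,0),135,195);m(A,t,corner(p,(x,0),.132),(255,0,0),175,248)
R_=np.array([np.cos(.455),np.sin(.455),0])
for z in(-.008,.011,.04):
  m(B,c,o["position"]+[0,0,z],(0,255,0),135,195);m(A,t,o["position"]+[0,0,z],(0,255,0),175,248)
cv2.imwrite("pics/z5.png",np.hstack([A,B])[...,::-1]);print(o["position"],o["ft_force"],o["grip_width"])
E
```

```text
time: 6.38
position: [0.4732, -0.3701, 0.1748]
tool_rot: [0.528, 0.849, -0.001, 0.003]
ft_force: [0.3, 0.3, 0.6]
grip_width: 0.0006
grip_force: 0.0
[ 0.47197238 -0.3687873   0.17233008] [ 0.28906112  0.23705755 -0.61645052] 0.0007023591111144753
```

View pics/z5.png

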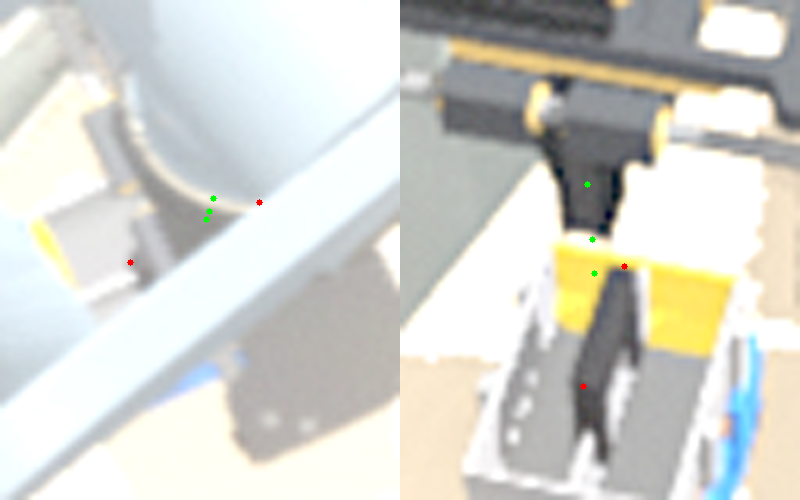

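The true tips (590,232) sit well above the reported tip point (594,273), about 20 mm higher, so the fingers closed over the bar's top. I'll open and go about 17 mm deeper than before. The body clears the handle either way.

```bash
python3 -m handwheel '[[0,0,0,0],[0,0,0,0],[0,0,0,0],[0,0,0.04,0],[0,0,0.08,0],[0,0,0.12,0],[0,0,0.16,0],[0,0,0.19,0],[0,0,0.21,0],[0,0,0.23,0],[0,0,0.245,0],[0,0,0.257,0],[0,0,0.257,0]]' 35 8;  python3 -m handwheel '[[0,0,0,0],[0,0,0,0],[0,0,0,0],[0,0,0,0],[0,0,0,0],[0,0,0,0],[0,0,0,0]]' 0 8
```

```text
time: 7.57
position: [0.4715, -0.3683, 0.0939]
tool_rot: [0.528, 0.849, 0.0, -0.0]
ft_force: [-0.0, -0.4, -0.1]
grip_width: 0.0303
grip_force: 0.0
time: 8.15
position: [0.472, -0.3687, 0.0948]
tool_rot: [0.528, 0.849, -0.0, 0.0]
ft_force: [0.5, -0.0, 1.8]
grip_width: 0.0121
grip_force: 8.0
```

Gripped: the width is 12.1 mm. I'll tighten and lift straight up.

```bash
python3 -m handwheel '[[0,0,0,0],[0,0,0,0],[0,0,0,0],[0,0,-0.01,0],[0,0,-0.02,0],[0,0,-0.03,0],[0,0,-0.05,0],[0,0,-0.08,0],[0,0,-0.11,0],[0,0,-0.14,0],[0,0,-0.17,0],[0,0,-0.2,0],[0,0,-0.2,0],[0,0,-0.2,0],[0,0,-0.2,0]]' 0 50; python3 - <<'E'
from h import *
c=vision.camera("side");t=vision.camera("top");o=robot.get_obs()
print(o["position"],o["ft_force"],o["moment"],o["q"].round(3),o["tool_rot"])
np.save("lift_side.npy",c["frame"]);np.save("lift_top.npy",t["frame"])
A=cv2.resize(t["frame"][170:260,233:323],(400,400),interpolation=cv2.INTER_CUBIC);B=cv2.resize(c["frame"][145:245,180:280],(400,400),interpolation=cv2.INTER_CUBIC)
cv2.imwrite("pics/z6.png",np.hstack([A,B])[...,::-1])
E
```

```text
time: 9.4
position: [0.4715, -0.3683, 0.1543]
tool_rot: [0.528, 0.849, 0.0, -0.0]
ft_force: [0.7, 0.2, -2.4]
grip_width: 0.0111
grip_force: 50.0
[ 0.47133058 -0.36806243  0.15385484] [ 0.03759651 -0.38559524 -1.97718378] [-0.08564064 -0.01991018  0.03201712] [-0.85   0.548  1.548  0.     1.047 -1.308] [ 5.28093433e-01  8.49185977e-01  2.14610243e-04 -6.75655626e-04]
```

View pics/z6.png

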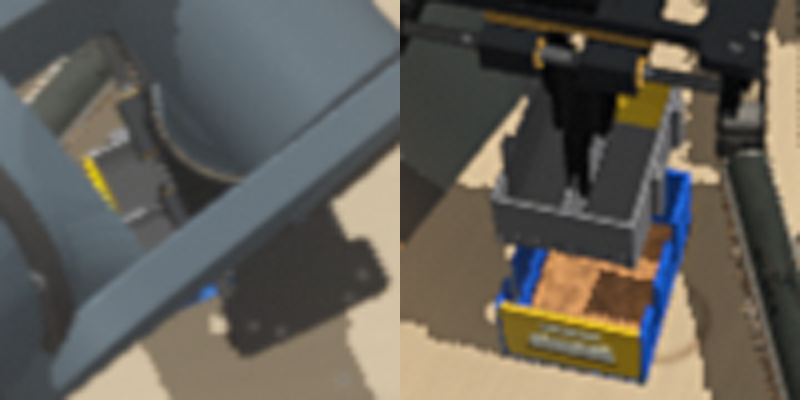

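The grey tote is held and lifted, with its yellow end away from the camera. The blue tote stands below with its yellow end at side crop (570,335). Now the half turn.

```bash
python3 -m handwheel '[[0,0,0,0.012],[0,0,0,0.03],[0,0,0,0.05],[0,0,0,0.07],[0,0,0,0.09],[0,0,0,0.11],[0,0,0,0.13],[0,0,0,0.15],[0,0,0,0.17],[0,0,0,0.19],[0,0,0,0.21],[0,0,0,0.23],[0,0,0,0.245],[0,0,0,0.25],[0,0,0,0.25]]'; python3 -m handwheel '[[0,0,0,0.012],[0,0,0,0.03],[0,0,0,0.05],[0,0,0,0.07],[0,0,0,0.09],[0,0,0,0.11],[0,0,0,0.13],[0,0,0,0.15],[0,0,0,0.17],[0,0,0,0.19],[0,0,0,0.21],[0,0,0,0.23],[0,0,0,0.245],[0,0,0,0.25],[0,0,0,0.25],[0,0,0,0.25],[0,0,0,0.25]]'; cat > m.py <<'E'
from h import *
from scipy.ndimage import map_coordinates
c=vision.camera("side");o=robot.get_obs();F=c["frame"]
print(o["time"],o["position"],o["ft_force"],o["q"].round(3),o["tool_rot"].round(4))
ang=2*np.arctan2(o["tool_rot"][1],o["tool_rot"][0]);print("tool x deg",np.degrees(ang))
hsv=cv2.cvtColor(F,cv2.COLOR_RGB2HSV)
y=((hsv[...,0]>20)&(hsv[...,0]<32)&(hsv[...,1]>150)&(hsv[...,2]>90))
y[:150]=0;y[260:]=0;y[:,:180]=0;y[:,280:]=0
n,l,st,ce=cv2.connectedComponentsWithStats(y.astype(np.uint8))
print([(s.tolist(),c_.round(1).tolist()) for s,c_ in zip(st[1:],ce[1:]) if s[4]>15])
blue=(hsv[...,0]>105)&(hsv[...,0]<125)&(hsv[...,1]>150);blue[:150]=0;blue[260:]=0;blue[:,:180]=0;blue[:,280:]=0
r,k=np.nonzero(blue);print("blue",len(r),r.min(),r.max(),k.min(),k.max())
np.save("turned_side.npy",F)
E
python3 m.py
```

```text
time: 10.75
position: [0.4714, -0.3682, 0.1537]
tool_rot: [0.974, 0.227, -0.0, -0.001]
ft_force: [0.9, -0.2, -2.1]
grip_width: 0.0114
grip_force: 50.0
time: 12.17
position: [0.4716, -0.3684, 0.1542]
tool_rot: [0.85, -0.528, -0.0, -0.0]
ft_force: [-0.1, -0.1, -2.1]
grip_width: 0.0114
grip_force: 50.0
12.2167 [ 0.47161682 -0.36838803  0.15424244] [-0.34609711  0.27171531 -1.98926884] [-0.85   0.548  1.547  0.     1.047  1.833] [ 8.494e-01 -5.277e-01 -2.000e-04 -1.000e-04]
tool x deg -63.69800410622171
[([202, 196, 36, 17, 365], [220.0, 203.4]), ([205, 221, 35, 18, 259], [222.7, 229.0])]
blue 285 155 239 206 252
```

```bash
cat > f.py <<'E'
import sys
from h import *
from scipy.optimize import minimize
c=vision.camera("side");o=robot.get_obs();F=c["frame"];zg=float(sys.argv[1])
hsv=cv2.cvtColor(F,cv2.COLOR_RGB2HSV)
y=((hsv[...,0]>18)&(hsv[...,0]<34)&(hsv[...,1]>140)&(hsv[...,2]>70))
y[:150]=0;y[260:]=0;y[:,:180]=0;y[:,280:]=0
n,l,st,ce=cv2.connectedComponentsWithStats(y.astype(np.uint8))
ids=sorted(np.argsort(-st[1:,4])[:2]+1,key=lambda i:ce[i][1])
r0,k0,S=170,180,8
def hullmask(i):
    r,k=np.nonzero(l==i);pts=np.concatenate([np.stack([k+a,r+b],1) for a in(0,1) for b in(0,1)]) # pixel corners
    h=cv2.convexHull(pts.astype(np.int32));M=np.zeros((100*S,110*S),np.uint8)
    cv2.fillConvexPoly(M,((h-[k0,r0])*S).astype(np.int32),1);return M
def poly(p,P):
    q=np.array([proj(c,corner(p,(a,b),z)) for a,b,z in P]);q=((q[:,::-1]+.5-[k0,r0])*S).round().astype(np.int32)
    M=np.zeros((100*S,110*S),np.uint8);cv2.fillConvexPoly(M,cv2.convexHull(q),1);return M
Pb=[(x,s*.0445,z) for s in(-1,1) for x,z in((.0595,.06),(.0555,.06),(.0595,0))]
Pg=[(x,s*w,zg+z) for s in(-1,1) for x,w,z in((.054,.039,.05),(.051,.039,.05),(.054,.039,.018),(.050,.039,.006),(.048,.033,0))]
R=[]
for i,P in zip(ids,(Pg,Pb)):
    M=hullmask(i)
    f=lambda v:(M!=poly((v[0]/1e3,v[1]/1e3,v[2]),P)).sum()/S/S
    b=min((minimize(f,[x,yy,-1.1],method="Nelder-Mead",options=dict(initial_simplex=[[x,yy,-1.1],[x+5,yy,-1.1],[x,yy+5,-1.1],[x,yy,-1.0]])) for x in(468,474) for yy in(-370,-364)),key=lambda r:r.fun)
    R.append(b.x);print("grey" if P is Pg else "blue",b.x[:2].round(1),np.degrees(b.x[2]).round(1),"mismatch px",round(b.fun,1),"of",M.sum()/64)
d=R[1]-R[0];a=R[1][2];u=np.array([np.cos(a),np.sin(a)]);v=np.array([-u[1],u[0]])
print("blue-grey in blue frame mm",(d[:2]@u).round(2),(d[:2]@v).round(2),"tool",o["position"].round(4),"grey-tool",(R[0][:2]-1e3*o["position"][:2]).round(1))
E
python3 f.py .1115;python3 f.py .1115
```

```text
grey [ 470.7 -368.6] -63.0 mismatch px 54.7 of 420.953125
blue [ 470.5 -362.7] -65.5 mismatch px 55.2 of 455.640625
blue-grey in blue frame mm -5.43 2.24 tool [ 0.4717 -0.3684  0.1543] grey-tool [-0.9 -0.1]
grey [ 471.3 -368.4] -63.3 mismatch px 46.4 of 429.203125
blue [ 468.4 -363.4] -65.3 mismatch px 54.9 of 455.203125
blue-grey in blue frame mm -5.66 -0.54 tool [ 0.4717 -0.3685  0.1544] grey-tool [-0.4  0.1]
```

```bash
python3 - <<'E'
from h import *
c=vision.camera("side");F=c["frame"];r0,k0,s=178,198,7
I=cv2.resize(F[r0:r0+66,k0:k0+57],None,fx=s,fy=s,interpolation=cv2.INTER_CUBIC);B=I.copy()
def L(p,loop,z,col):
    q=np.array([proj(c,corner(p,l,z)) for l in loop]);q=((q[:,::-1]+.5-[k0,r0])*s*8).round().astype(np.int32)
    cv2.polylines(B,[q],True,col,1,cv2.LINE_AA,3)
bx=lambda a,b:[(a,b),(a,-b),(-a,-b),(-a,b)]
pb=(.4703,-.3654,np.radians(-63.4));pg=(.4714,-.3684,np.radians(-63.5))
L(pb,bx(.0595,.0445),.06,(255,0,0));L(pb,bx(.0595,.0445),0,(255,0,0));L(pb,bx(.0555,.0405),.06,(0,255,0))
for sx in(.032,-.014):L(pb,[(sx-.0065,.0405),(sx+.0065,.0405),(sx+.0065,.0445),(sx-.0065,.0445)],.06,(255,255,255))
L(pg,bx(.054,.039),.1615,(255,0,255));L(pg,bx(.054,.039),.1295,(255,0,255))
cv2.imwrite("pics/z7.png",np.hstack([I,B])[...,::-1])
for n,X in dict(BL=(.0595,-.0445,.06),BR=(.0595,.0445,.06),BRb=(.0595,.0445,0),BLb=(.0595,-.0445,0),farR=(-.0595,.0445,.06)).items(): 
    q=proj(c,corner(pb,X[:2],X[2]));print(n,((q[::-1]+.5-[k0,r0])*s).round(0))
E
```

```text
BL [ 37. 305.]
BR [300. 359.]
BRb [303. 446.]
BLb [ 54. 394.]
farR [382.  69.]
```

View pics/z7.png

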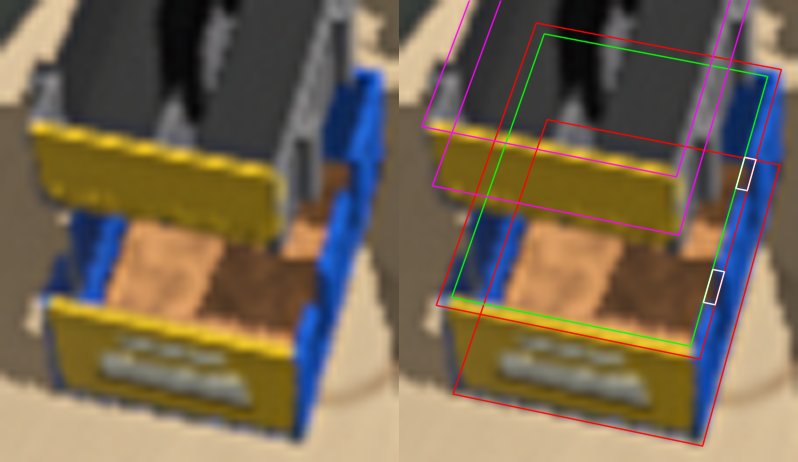

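In the last picture, the blue yellow-end rim runs (46,299)–(298,354) and the grey one (32,125)–(282,172). The overlay says the grey sits about 4.3 mm too far towards the yellow end, and yaw matches. That agrees with having gripped the handle about 2.2 mm off centre. I'll correct and lower to just above the mouth.

```bash
python3 -m handwheel '[[-0.0143,-0.002,0.01,0],[-0.0143,-0.002,0.03,0],[-0.0143,-0.002,0.05,0],[-0.0143,-0.002,0.07,0],[-0.0143,-0.002,0.09,0],[-0.0143,-0.002,0.11,0],[-0.0143,-0.002,0.13,0],[-0.0143,-0.002,0.145,0],[-0.0143,-0.002,0.153,0],[-0.0143,-0.002,0.153,0],[-0.0143,-0.002,0.153,0],[-0.0143,-0.002,0.153,0]]' && cat > w.py <<'E'
from h import *
F=[];M=[]
for _ in range(4): vision.camera("side");o=robot.get_obs();F.append(o["ft_force"]);M.append(o["moment"])
from scipy.spatial.transform import Rotation as R
r=R.from_quat(o["tool_rot"]).inv()
print(o["time"],"z",o["position"][2].round(4),"F tool",r.apply(np.mean(F,0)).round(2),"M tool",r.apply(np.mean(M,0)).round(3))
E
python3 w.py
```

```text
time: 13.37
position: [0.4706, -0.3647, 0.1089]
tool_rot: [0.849, -0.528, 0.0, 0.0]
ft_force: [0.1, 0.7, -2.5]
grip_width: 0.0116
grip_force: 50.0
13.5667 z 0.1089 F tool [-0.54  0.09  2.18] M tool [-0.119 -0.093 -0.004]
```

```bash
python3 -m handwheel '[[0,0,0.006,0],[0,0,0.012,0],[0,0,0.018,0],[0,0,0.024,0],[0,0,0.028,0],[0,0,0.032,0],[0,0,0.036,0],[0,0,0.036,0]]'; python3 w.py;  python3 -m handwheel '[[0,0,0.003,0],[0,0,0.006,0],[0,0,0.009,0],[0,0,0.012,0],[0,0,0.012,0]]'; python3 w.py
```

```text
time: 14.23
position: [0.4702, -0.3643, 0.0974]
tool_rot: [0.849, -0.528, -0.0, -0.0]
ft_force: [-0.7, 0.4, -2.1]
grip_width: 0.0112
grip_force: 50.0
14.4333 z 0.0978 F tool [-0.16  0.15  2.23] M tool [-0.152 -0.092  0.021]
time: 14.85
position: [0.4702, -0.3643, 0.0939]
tool_rot: [0.849, -0.528, -0.0, -0.0]
ft_force: [-0.5, -0.1, -1.9]
grip_width: 0.0115
grip_force: 50.0
15.05 z 0.0942 F tool [ 0.04 -0.12  2.09] M tool [-0.096 -0.084 -0.021]
```

No contact forces yet, and the rib tips are now at rim height. On in small steps.

```bash
python3 -m handwheel '[[0,0,0.003,0],[0,0,0.006,0],[0,0,0.009,0],[0,0,0.01,0],[0,0,0.01,0]]'; python3 w.py;  python3 -m handwheel '[[0,0,0.002,0],[0,0,0.005,0],[0,0,0.008,0],[0,0,0.01,0],[0,0,0.01,0]]'; python3 w.py
```

```text
time: 15.47
position: [0.4703, -0.3643, 0.091]
tool_rot: [0.849, -0.528, -0.0, -0.0]
ft_force: [-0.2, 0.3, -1.8]
grip_width: 0.0115
grip_force: 50.0
15.6667 z 0.0912 F tool [-0.32  0.2   2.3 ] M tool [-0.11  -0.129 -0.011]
time: 16.08
position: [0.4702, -0.3643, 0.0879]
tool_rot: [0.849, -0.528, -0.0, -0.0]
ft_force: [0.0, 0.1, -3.2]
grip_width: 0.0114
grip_force: 50.0
16.2833 z 0.0882 F tool [0.34 0.22 2.25] M tool [-0.115 -0.115  0.001]
```

```bash
python3 -m handwheel '[[0,0,0.003,0],[0,0,0.006,0],[0,0,0.009,0],[0,0,0.011,0],[0,0,0.013,0]]'; python3 w.py;  python3 -m handwheel '[[0,0,0.002,0],[0,0,0.004,0],[0,0,0.007,0],[0,0,0.01,0],[0,0,0.013,0]]'; python3 w.py
```

```text
time: 16.7
position: [0.4703, -0.3643, 0.0841]
tool_rot: [0.849, -0.528, -0.0, -0.0]
ft_force: [0.3, -1.2, -1.9]
grip_width: 0.012
grip_force: 50.0
16.9 z 0.0842 F tool [-0.06  0.28  2.08] M tool [-0.111 -0.108 -0.009]
time: 17.32
position: [0.4703, -0.3644, 0.0803]
tool_rot: [0.849, -0.528, -0.0, -0.0]
ft_force: [-0.9, -1.4, -2.9]
grip_width: 0.0113
grip_force: 50.0
17.5167 z 0.0803 F tool [-0.06  0.36  2.16] M tool [-0.116 -0.114  0.013]
```

Clip drag hasn't shown yet, so I'll check the height in the side image numerically.

```bash
python3 - <<'E'
from h import *
c=vision.camera("side");F=c["frame"];hsv=cv2.cvtColor(F,cv2.COLOR_RGB2HSV)
y=((hsv[...,0]>18)&(hsv[...,0]<34)&(hsv[...,1]>140)&(hsv[...,2]>70))
for k in(210,218,226,234): print(k,[int(r) for r in np.nonzero(y[185:250,k])[0]+185])
pb=(.4706,-.3662,np.radians(-63.6))
for h in(.030,.038,.046,.052,.06):
    print(h,[ (proj(c,corner(pb,(.054,s*.039),h+.05))).round(1).tolist() for s in(-1,1)])
print("blue",[ (proj(c,corner(pb,(.0595,s*.0445),.06))).round(1).tolist() for s in(-1,1)])
E
```

```text
210 [213, 214, 215, 216, 217, 218, 219, 220, 221, 222, 223, 224, 225, 226, 227, 228, 229, 230, 231, 232]
218 [214, 215, 216, 217, 218, 219, 220, 221, 222, 223, 224, 225, 228, 233, 234]
226 [217, 218, 219, 220, 221, 222, 223, 224, 225, 226, 227, 230, 235, 236]
234 [218, 219, 220, 221, 222, 223, 224, 225, 226, 227, 228, 229, 230, 231, 232, 233, 234, 235, 236, 237]
0.03 [[215.2, 204.7], [222.1, 238.2]]
0.038 [[213.3, 204.4], [220.2, 238.2]]
0.046 [[211.4, 204.1], [218.3, 238.1]]
0.052 [[209.9, 203.8], [216.9, 238.0]]
0.06 [[208.0, 203.5], [215.0, 237.9]]
blue [[221.3, 202.5], [229.1, 240.2]]
```

Image height agrees (about 38–40 mm). Continuing down.

```bash
python3 -m handwheel '[[0,0,0.003,0],[0,0,0.006,0],[0,0,0.009,0],[0,0,0.012,0],[0,0,0.015,0],[0,0,0.018,0]]'; python3 w.py;  python3 -m handwheel '[[0,0,0.003,0],[0,0,0.006,0],[0,0,0.009,0],[0,0,0.012,0],[0,0,0.015,0]]'; python3 w.py
```

```text
time: 18.07
position: [0.4707, -0.3649, 0.0752]
tool_rot: [0.849, -0.528, 0.001, 0.0]
ft_force: [1.0, -1.3, 0.4]
grip_width: 0.0113
grip_force: 50.0
18.2667 z 0.0751 F tool [1.08 0.01 0.32] M tool [-0.127  0.096 -0.023]
time: 18.68
position: [0.4705, -0.3646, 0.0704]
tool_rot: [0.849, -0.528, 0.0, 0.0]
ft_force: [1.3, -1.5, 0.4]
grip_width: 0.0111
grip_force: 50.0
18.8833 z 0.0702 F tool [ 1.63 -1.06  0.5 ] M tool [-0.068  0.229 -0.048]
```

Light clip drag has begun, with small lateral forces (+x, -y in the tool). I'll ease that way while going on.

```bash
python3 -m handwheel '[[0.001,-0.0007,0,0],[0.0025,-0.0015,0,0],[0.0025,-0.0015,0,0]]'; python3 w.py;  python3 -m handwheel '[[0,0,0.003,0],[0,0,0.006,0],[0,0,0.009,0],[0,0,0.01,0]]'; python3 w.py
```

```text
time: 19.13
position: [0.4707, -0.3646, 0.0702]
tool_rot: [0.849, -0.528, -0.001, -0.0]
ft_force: [-0.8, -1.3, -0.6]
grip_width: 0.0113
grip_force: 50.0
19.3333 z 0.0703 F tool [1.08 0.57 0.69] M tool [-0.286  0.157 -0.011]
time: 19.67
position: [0.4711, -0.3647, 0.0674]
tool_rot: [0.849, -0.528, -0.0, -0.0]
ft_force: [-0.7, 0.2, -0.1]
grip_width: 0.0118
grip_force: 50.0
19.8667 z 0.0673 F tool [0.42 0.38 0.08] M tool [-0.223 -0.042 -0.031]
```

```bash
for i in 1; do python3 -m handwheel '[[0,0,0.0025,0],[0,0,0.005,0],[0,0,0.0075,0]]' | grep -E 'position|ft_force'; done; python3 w.py; python3 -m handwheel '[[0,0,0.0025,0],[0,0,0.005,0],[0,0,0.0065,0]]' | grep -E 'position|ft_force'; python3 w.py
```

```text
position: [0.4712, -0.3648, 0.0652]
ft_force: [-0.1, 0.1, 1.1]
20.3167 z 0.065 F tool [ 0.92 -0.08  0.16] M tool [-0.098  0.011 -0.03 ]
position: [0.4711, -0.3648, 0.0632]
ft_force: [0.1, 0.8, 0.6]
20.7667 z 0.0632 F tool [ 0.4  -0.06 -0.31] M tool [-0.062 -0.052 -0.01 ]
```

```bash
python3 -m handwheel '[[0,0,0.0025,0],[0,0,0.005,0],[0,0,0.0065,0]]' | grep -E 'position|ft_force'; python3 w.py
```

```text
position: [0.4711, -0.3648, 0.0613]
ft_force: [-0.9, 0.0, 0.7]
21.2167 z 0.0612 F tool [ 0.79 -0.38  0.04] M tool [-0.087 -0.073 -0.036]
```

```bash
python3 -m handwheel '[[0,0,0.0025,0],[0,0,0.005,0],[0,0,0.0065,0]]' | grep -E 'position|ft_force'; python3 w.py
```

```text
position: [0.4711, -0.3649, 0.0593]
ft_force: [0.6, -1.2, 0.8]
21.6667 z 0.0592 F tool [-0.02 -0.67 -0.09] M tool [-0.108 -0.052 -0.019]
```

Stiff contact could come any time now, so I'll use 0.9 mm steps.

```bash
python3 -m handwheel '[[0,0,0.0015,0],[0,0,0.003,0]]' | grep -E 'position|ft_force'
```

```text
position: [0.4711, -0.3649, 0.0585]
ft_force: [-0.5, -0.7, 0.2]
```

```bash
python3 w.py
```

```text
22.0333 z 0.0584 F tool [ 0.09 -0.11 -0.36] M tool [-0.122 -0.066 -0.   ]
```

```bash
cat > ok.py <<'E'
from h import *
import sys
o=robot.get_obs();print(round(o["time"],2),o["position"][2].round(4),o["ft_force"].round(1));sys.exit(int(o["ft_force"][2]>3.5))
E
python3 -m handwheel '[[0,0,0.0015,0],[0,0,0.0025,0],[0,0,0.0025,0]]' >/dev/null && python3 ok.py && python3 -m handwheel '[[0,0,0.0015,0],[0,0,0.0025,0],[0,0,0.0025,0]]' >/dev/null && python3 ok.py && python3 -m handwheel '[[0,0,0.0015,0],[0,0,0.0025,0],[0,0,0.0025,0]]' >/dev/null && python3 ok.py && python3 -m handwheel '[[0,0,0.0015,0],[0,0,0.0025,0],[0,0,0.0025,0]]' >/dev/null && python3 ok.py && python3 -m handwheel '[[0,0,0.0015,0],[0,0,0.0025,0],[0,0,0.0025,0]]' >/dev/null && python3 ok.py && python3 -m handwheel '[[0,0,0.0015,0],[0,0,0.0025,0],[0,0,0.0025,0]]' >/dev/null && python3 ok.py
```

```text
22.28 0.0577 [ 0.4 -0.2 -0.1]
22.53 0.0569 [-0.5 -0.4  0.9]
22.78 0.0561 [ 0.3 -0.7  0.2]
23.03 0.0554 [ 0.7 -0.5  1.2]
23.28 0.0546 [0.5 0.1 0.2]
23.53 0.0539 [ 0.2 -0.3  0.6]
```

```bash
python3 -m handwheel '[[0,0,0.0015,0],[0,0,0.0025,0],[0,0,0.0025,0]]' >/dev/null && python3 ok.py && python3 -m handwheel '[[0,0,0.0015,0],[0,0,0.0025,0],[0,0,0.0025,0]]' >/dev/null && python3 ok.py && python3 -m handwheel '[[0,0,0.0015,0],[0,0,0.0025,0],[0,0,0.0025,0]]' >/dev/null && python3 ok.py && python3 -m handwheel '[[0,0,0.0015,0],[0,0,0.0025,0],[0,0,0.0025,0]]' >/dev/null && python3 ok.py && python3 -m handwheel '[[0,0,0.0015,0],[0,0,0.0025,0],[0,0,0.0025,0]]' >/dev/null && python3 ok.py && python3 -m handwheel '[[0,0,0.0015,0],[0,0,0.0025,0],[0,0,0.0025,0]]' >/dev/null && python3 ok.py&& python3 -m handwheel '[[0,0,0.0015,0],[0,0,0.0025,0],[0,0,0.0025,0]]' >/dev/null && python3 ok.py && python3 -m handwheel '[[0,0,0.0015,0],[0,0,0.0025,0],[0,0,0.0025,0]]' >/dev/null && python3 ok.py
```

```text
23.78 0.0531 [ 0.4 -0.2  0.3]
24.03 0.0525 [-0.  -0.9  1. ]
24.28 0.0524 [-0.7 -0.4  5. ]
```

Contact with the board (5 N). Building up to 15 N in fine steps.

```bash
python3 -m handwheel '[[0,0,0.0005,0],[0,0,0.001,0],[0,0,0.001,0]]' >/dev/null; python3 ok.py; sed -i 's/>3.5/>12/' ok.py; python3 -m handwheel '[[0,0,0.0005,0],[0,0,0.0005,0],[0,0,0.0005,0]]' >/dev/null; python3 ok.py
```

```text
24.53 0.0523 [-1.   0.4  7. ]
24.78 0.0523 [-1.1  0.2  7.8]
```

```bash
python3 -m handwheel '[[0,0,0.001,0],[0,0,0.002,0],[0,0,0.002,0]]' >/dev/null; python3 ok.py && python3 -m handwheel '[[0,0,0.001,0],[0,0,0.001,0]]' >/dev/null; python3 ok.py
```

```text
25.03 0.0522 [-1.7  1.8 10.9]
25.2 0.0522 [-1.8  1.3 11.7]
```

```bash
python3 -m handwheel '[[0,0,0.001,0],[0,0,0.0015,0],[0,0,0.0015,0]]' >/dev/null; python3 ok.py ; python3 w.py
```

```text
25.45 0.0521 [-1.8  1.8 14.3]
25.65 z 0.0521 F tool [ -2.77   1.17 -14.13] M tool [-0.352 -0.653 -0.02 ]
```

```bash
python3 -m handwheel '[[0,0,0.0001,0],[0,0,0.0001,0],[0,0,0.0001,0],[0,0,0.0001,0],[0,0,0.0001,0],[0,0,0.0001,0],[0,0,0.0001,0]]' | grep ft; python3 -m handwheel '[[0,0,0,0],[0,0,0,0],[0,0,0,0],[0,0,0,0],[0,0,0,0],[0,0,0,0],[0,0,0,0]]' |grep ft; python3 -m handwheel '[[0,0,0,0]]' |grep ft; python3 -m handwheel '[[0,0,0,0],[0,0,0,0],[0,0,0,0],[0,0,0,0]]' 35 | grep -E 'ft|width|pos'; python3 ok.py
```

```text
ft_force: [-1.6, 2.1, 13.5]
ft_force: [-2.0, 1.4, 13.7]
ft_force: [-2.7, 2.9, 13.7]
position: [0.4708, -0.3645, 0.0494]
ft_force: [0.2, -0.6, 0.0]
grip_width: 0.0275
27.23 0.0494 [ 0.2 -0.6  0. ]
```

Held for over 1.3 s and released. Backing straight up.

```bash
python3 -m handwheel '[[0,0,0,0],[0,0,0,0],[0,0,-0.02,0],[0,0,-0.05,0],[0,0,-0.1,0],[0,0,-0.16,0],[0,0,-0.24,0],[0,0,-0.32,0],[0,0,-0.4,0],[0,0,-0.4,0]]' 35 | grep -E 'pos|ft|width'; python3 - <<'E'
from h import *
c=vision.camera("side");F=c["frame"];hsv=cv2.cvtColor(F,cv2.COLOR_RGB2HSV)
y=((hsv[...,0]>18)&(hsv[...,0]<34)&(hsv[...,1]>140)&(hsv[...,2]>70))
for k in(206,210,234): print(k,[int(r) for r in np.nonzero(y[175:250,k])[0]+175])
T0=cv2.imread("pics/side0.png")[...,::-1];h0=cv2.cvtColor(np.ascontiguousarray(T0),cv2.COLOR_RGB2HSV)
y0=((h0[...,0]>18)&(h0[...,0]<34)&(h0[...,1]>140)&(h0[...,2]>70))
for k in(206,210,234): print("start",k,[int(r) for r in np.nonzero(y0[210:250,k])[0]+210])
pb=(.4706,-.3662,np.radians(-63.6))
for h in(.01,.018,.026):print(h,[ (proj(c,corner(pb,(.054,s*.039),h+.05))).round(1).tolist() for s in(-1,1)])
for l in("upper_handle","upper_rib"): print(l,[(round(d["conf"],2),np.round(d["point"],1)) for d in vision.look_for("side",l)[:2]])
print(proj(c,corner(pb,(0,0),.09)))
E
```

```text
position: [0.4738, -0.3676, 0.176]
ft_force: [0.2, -0.1, 0.7]
grip_width: 0.0307
206 [221, 222, 223, 224, 225, 226, 227, 228]
210 [220, 221, 222, 223, 224, 225, 226, 227, 228, 229, 230, 231, 232]
234 [224, 225, 226, 227, 228, 229, 230, 231, 232, 233, 234, 235, 236, 237]
start 206 [221, 222, 223, 224, 225, 226, 227]
start 210 [221, 222, 223, 224, 225, 226, 227, 228, 229, 230, 231, 232]
start 234 [226, 227, 228, 229, 230, 231, 232, 233, 234, 235, 236, 237]
0.01 [[219.7, 205.6], [226.5, 238.4]]
0.018 [[217.9, 205.2], [224.8, 238.3]]
0.026 [[216.1, 204.9], [223.0, 238.3]]
upper_handle [(0.72, array([206.7, 228.3]))]
upper_rib [(0.63, array([206.8, 229.6]))]
[196.79725731 227.53040193]
```

The grey tote stays down (rim rows 220–224, about 10 mm nested height), the blue tote's edges haven't moved, and the gripper is clear.

```bash
python3 -c "
from rig import robot,job
print(robot.get_obs()['time']);print(job.hand_in())"
```

```text
28.2167
the job is handed in; nothing more can be done
None
```

The grey tote is turned so the yellow ends match and nested in the blue tote, pressed onto the board with about 14 N held for over 1 s and released, and handed in at 28 s.

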